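# Sort the bench after the filing lesson

### The job

Clear up after the filing lesson: draw the aluminium flat bar out of the blue saw guide (raise its end over the red lip first) and lay it flat in the wooden tray, lay the orange-handled file flat in the green tray, and put the brass offcut in the yellow bin and the steel offcut in the blue bin. Everything must end up inside its own container and let go; leave the red oil can where it stands.

Things in the scene. Friction and masses are not known exactly. Their poses are not given: they have to be found in the camera images.
- guide: Blue fixed saw guide 236 mm long. Origin on the bench under its middle, x along it. Rail 16 mm wide, top 16 mm above the bench, bears the bar. Red lip at the -x end: x -118 to -112, 44 mm wide, top 36 mm up. Bridge over x +40 to +113: roof underside 40, top 46 mm up, walls 34 mm apart inside, far end closed. The bar comes out only towards -x, its lip end first raised 22 to 35 mm, other end down.
- bar: Silver aluminium flat bar 200 x 25 x 8 mm, 0.11 kg. Origin at the centre of its underside, x along its length. At first it lies on the guide's rail, its x along the guide's, within 5 mm of the guide's middle, its last 55 to 65 mm under the bridge. Grip it across its 25 mm width on the open part; its long edges overhang the rail, free beneath down to the bench.
- file: Hand file 210 mm long lying on the bench, 0.13 kg, flat-bottomed. Origin on its underside where handle meets blade; orange handle from x -105 to 0 (24 mm wide, 18 mm high), steel blade from x 0 to +105 (18 mm wide, 6 mm high). Centre of mass near x = +15 mm.
- brass: Yellow-gold round brass offcut, diameter 28 mm, 36 mm high, standing on the bench; origin at the centre of its underside, about 0.19 kg.
- steel: Silver-grey square steel offcut 26 x 26 x 36 mm high, standing on the bench; origin at the centre of its underside, x and y square to its sides, about 0.19 kg.
- bar_tray: Pale wooden open tray for the bar, fixed: outside 248 x 98 x 16 mm, walls and floor 4 mm thick (inside 240 x 90 mm, floor top 4 mm above the bench). Origin at the centre of its underside, x along its length.
- file_tray: Green open tray for the file, fixed: same size and frame as the wooden tray (inside 240 x 90 mm, walls 16 mm high, floor top 4 mm above the bench, x along its length).
- brass_bin: Yellow open bin for brass, fixed: outside 108 x 108 x 25 mm, walls and floor 4 mm thick (inside 100 x 100 mm, floor top 4 mm above the bench). Origin at the centre of its underside, x and y square to its walls.
- steel_bin: Blue open bin for steel, fixed: same size and frame as the yellow bin.
- oiler: Small red oil can standing on the bench, body diameter 50 mm, 100 mm high with its thin spout; origin at the centre of its underside. Leave it alone.
There are look-alikes about, which are no part of the job. Of the things like the steel, leave any that is purple; of the rest the smaller one is meant. Several things have the shape of the bar; the one meant has the colours described above.

How it is judged:
By the outcome, as a careful person would: the job done as asked, in the order asked, and still so for the second after the job is handed in, with the robot touching nothing.
It also fails if it takes over 104 s, if anything falls off the work surface, if the arm or the gripper's body presses on something with over 40 N, if the wrist force passes 120 N, or if a joint passes its speed limit or range.

### The arm

A 6-joint arm with a two-finger parallel gripper is mounted at the origin on the work surface. World frame = base frame: x ahead of the robot, y to its left, z up, the work surface at z = 0. Lengths are in m, angles in rad, forces in N, time in s.
With the tool pointing down it reaches from about 0.375 to 0.9 m from the base axis. Payload 3.1 kg.
Tool frame: the origin (TCP) lies midway between the tips of the shut fingers; the grasp point (between the pads) lies 19 mm behind it; x points along the fingers, z is the direction in which the jaws open and shut, and the axes are right-handed (so a half turn about x gives the same grasp; the last joint's range is limited). The gripper opens to 85 mm and grips with 20 to 120 N. Pads are 22 mm wide; open, the fingers measure 114 mm over their backs; the gripper's body (76 mm by 85 mm) begins 54 mm behind the grasp point. The pads swing forward as they close: fully open they stand 13 mm farther back than shut.
Start: joints at [-1.319, 0.527, 1.433, -0, 1.181, -0.178], TCP at [0.26, -0.568, 0.231] pointing down, gripper open.
Joint ranges: [-3.08, 3.08], [-0.75, 2.2], [0.22, 2.44], [-1.43, 4.57], [0, 2.65], [-2.85, 2.85]. Speed limits (rad/s): [2.79, 2.79, 3.14, 3.14, 3.14, 3.14].

### API

Orientations are given as a unit quaternion [x, y, z, w].
In Python, from station import status, snapshot, camera_params, ticket gives the robot as it stands.
- The arm moves only by the tool arm_command, never from a script. Its argument "series" is a list that holds one entry, the list of rows, each a list of 4 numbers: the shift along the tool's x, y, z in mm, then the turn about the tool's x in rad. A call has 1 to 10 rows; each row shifts and turns the commanded pose from where the row before left it, along the tool's axes as they then stand; what a row does not reach is not made up. A row lasts 1/10 s, in which the tool goes at most 50 mm and 8.59 degrees, less where a joint would pass 70% of its speed; a pose out of reach is approached as far as the arm can. A call is refused whole if a number of a shift passes 50 or a number of a turn 0.15, either way. A call with a gripper value outside its range is refused whole. "jaw" is the opening in per cent of the stroke, from 0 (shut) to 100 (fully open), set as the call begins (left out, the last holds). The fingers move at their own pace and stop on an object; "force" is the grip in N (left out, the last holds). Time passes only in rows, so rows that do not move let the fingers close. It gives the time, the measured TCP pose, the force and the opening at its end, in the units of the state.
- status.sense(): the state, without advancing time (a new reading comes with each control period).
- snapshot(name): name is "side" or "top"; returns the picture (480x640x3 uint8, red, green, blue); there is no depth.
- camera_params(name): a dict with "fovy" (degrees; the focal length in pixels is half the picture's height over the tangent of half this angle, whatever the lens; pixels are square), "cx", "cy" (the principal point, pixels), "k1" (the pictures are not rectified: a ray, as slopes to the right and down, at radius r is drawn at 1 + k1 r^2 times it, then the intrinsics apply), "extrinsics" (4x4, takes a point from camera to world coordinates). Camera axes: x right, y down, z forward; pixel columns grow to the right and rows downward; lengths in m; the calibration is good to about 2 mm. A picture is of the moment at which its call begins. camera_params takes no time and is no camera call.
- ticket.sign_off(): hands the job in, once; it reports no verdict.
The state is a dict: "t": time; "q": joint angles; "qd": joint speeds; "tau": joint torques, N m; "tcp_pos": TCP position; "tool_rot": TCP orientation; "force": force on the tool from outside, world axes, zero at the start; "ft_torque": the same for the moment, N m; "finger_gap": opening from 0.0 (shut) to 1.0 (fully open).
Only numpy, scipy, OpenCV 4.12 (cv2) and the standard library are available. Lean on these libraries where they do the work, as an engineer would, in place of code of your own. Each camera call takes 0.05 s, during which the arm holds its last target. There are 200 camera calls.

## Working session

There is one attempt and no reset: what is moved stays moved. The work goes in short steps, Python scripts to look and compute and a tool call to move; the robot and the scene stay as the last step left them, time stands still between calls to the robot, and variables do not carry over. Pictures are saved under pics/ and viewed, about 12 in all and at most 16, crops included, and the job is handed in when it is done.

Besides the shell and the picture viewer there is one more tool, called after ">>>" in YAML: its name, and indented under it one key for each argument. arm_command: Moves the arm, as the interface text tells. Its arguments: {"type":"object","properties":{"series":{"type":"array"},"jaw":{"type":"number"},"force":{"type":"number"}},"required":["series"]}

```bash
mkdir -p pics; cat > h.py <<'E'
import numpy as np, cv2
from station import status, snapshot, camera_params, ticket
def cam(n):
    p=camera_params(n); f=240/np.tan(np.radians(p['fovy'])/2)
    return p,f,np.array(p['extrinsics'])
def ray(n,u,v):
    p,f,T=cam(n); d=np.array([(u-p['cx'])/f,(v-p['cy'])/f]); rd=np.hypot(*d); r=rd
    for _ in range(30): r=rd/(1+p['k1']*r*r)
    d=d*(r/rd if rd>0 else 1)
    return T[:3,3],T[:3,:3]@np.array([d[0],d[1],1])
def pt(n,u,v,z):
    o,d=ray(n,u,v); return o+d*(z-o[2])/d[2]
def proj(n,P):
    p,f,T=cam(n); c=T[:3,:3].T@(np.array(P)-T[:3,3]); s=c[:2]/c[2]; s=s*(1+p['k1']*(s@s))
    return s*f+[p['cx'],p['cy']]
def save(n,name):
    im=snapshot(n); cv2.imwrite(f'pics/{name}.png',im[:,:,::-1]); return im
E
python3 - <<'E'
from h import *
for n in('top','side'): 
    save(n,n+'0'); p,f,T=cam(n); print(n,f,p['k1'],p['cx'],p['cy']);print(T.round(3))
s=status.sense(); print(s['tcp_pos'],s['tool_rot'],s['t'],s['force'])
E
```

```text
top 601.3649936636058 -0.18387872742841094 315.33627004614897 250.47809511808651
[[ 0.01  -0.994  0.106  0.367]
 [-1.    -0.009  0.016 -0.039]
 [-0.015 -0.106 -0.994  1.308]
 [ 0.     0.     0.     1.   ]]
side 451.22177828527293 -0.051885327056760945 320.57567434669585 237.77192393506738
[[-0.994 -0.072  0.086  0.441]
 [-0.112  0.711 -0.694  0.603]
 [-0.011 -0.7   -0.714  0.667]
 [ 0.     0.     0.     1.   ]]
[ 0.26027529 -0.56748735  0.23041682] [ 0.38236526  0.59565072 -0.38138409  0.59459499] 0.1 [0.55043885 0.32949262 0.44770513]
```

View pics/top0.png

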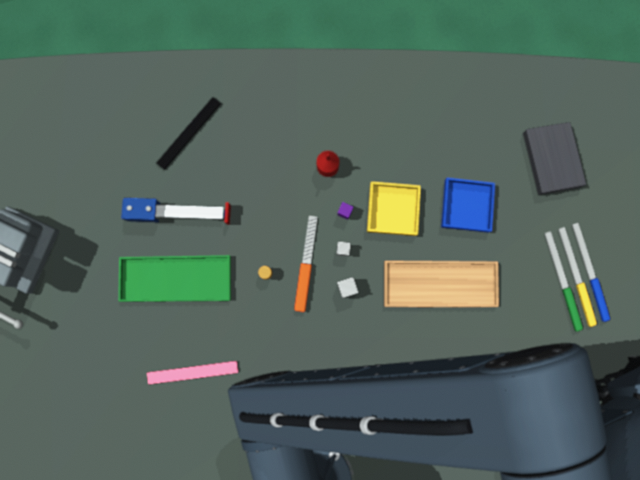

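View pics/side0.png

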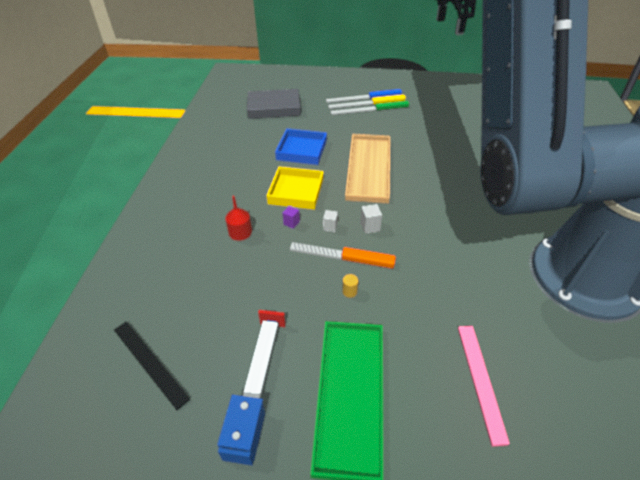

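Top view: the black, pink and silver-white bars are all bar-shaped. The one meant is the silver one in the guide (195,212), between the blue bridge (139,210) and the red lip (228,213).

The steel candidates are purple (345,210), small grey (344,248) and large grey (347,288). The small grey one fits, as it is the smaller of the two that aren't purple. I'll measure now and confirm it in a crop.

```bash
cat > meas.py <<'E'
from h import *
def masks(n,im):
    h=cv2.cvtColor(im,cv2.COLOR_RGB2HSV); H,S,V=[h[:,:,i].astype(int) for i in range(3)]
    return {'blue':(H>100)&(H<130)&(S>120)&(V>60),'green':(H>50)&(H<75)&(S>180)&(V>80),'yellow':(H>24)&(H<33)&(S>150),
     'orange':(H>=4)&(H<16)&(S>170)&(V>150),'brass':(H>=14)&(H<25)&(S>130),'wood':(H>8)&(H<24)&(S>50)&(S<140)&(V>150),
     'white':(S<40)&(V>140),'red':((H<4)|(H>174))&(S>150)&(V>60),'purple':(H>130)&(H<160)&(S>100)}
def blobs(n,im,z=0,mn=40):
    for k,m in masks(n,im).items():
        c,_=cv2.findContours(cv2.resize(m.astype(np.uint8)*255,None,fx=1,fy=1),cv2.RETR_EXTERNAL,cv2.CHAIN_APPROX_NONE)
        for x in c:
            if cv2.contourArea(x)<mn: continue
            yield k,x
E
python3 - <<'E'
from meas import *
Z={'blue':.025,'green':.016,'yellow':.025,'orange':.018,'brass':.036,'wood':.016,'white':.024,'red':.036,'purple':.036}
for n in('top','side'):
    im=cv2.imread(f'pics/{n}0.png')[:,:,::-1].copy()
    for k,x in blobs(n,im):
        (c,s,a)=cv2.minAreaRect(x); z=Z[k]
        if n=='side' and c[0]>440: continue
        if k=='blue' and n=='top' and c[0]<200: z=.046
        if k=='white' and cv2.contourArea(x)<600 and s[0]<30 and s[1]<30: z=.036
        w=np.array([pt(n,p[0][0],p[0][1],z)[:2]*1000 for p in x],np.float32)
        C,S,A=cv2.minAreaRect(w); 
        print(n,k,np.round(c),'world',np.round(C,1),np.round(S,1),round(A,1), 'box',cv2.boxPoints((C,S,A)).round().tolist() if k in('white','orange','red') else '')
im=cv2.imread('pics/top0.png'); a=cv2.resize(im[150:320,110:250],None,fx=4,fy=4,interpolation=cv2.INTER_CUBIC)[:600]
im2=cv2.imread('pics/side0.png'); b=im2[195:305,220:420]
cv2.imwrite('pics/crop1.png',cv2.resize(b,None,fx=4,fy=4,interpolation=cv2.INTER_CUBIC))
E
```

```text
top blue [600. 300.] world [ 399.7 -649.5] [98.4 22.6] 17.5 box 
top blue [139. 209.] world [590.  366.8] [78.8 50.5] 86.2 box 
top blue [468. 204.] world [ 608.  -351.4] [114.4 112.7] 84.6 box 
top yellow [586. 304.] world [ 389.4 -616. ] [95.8 19.7] 17.3 box 
top yellow [394. 208.] world [ 597.5 -187.4] [110.4 109.6] 85.9 box 
top orange [302. 287.] world [425.   9.] [ 22.2 101.4] 82.5 box [[373.0, 5.0], [474.0, -9.0], [477.0, 13.0], [376.0, 27.0]]
top brass [265. 272.] world [455.7  88.1] [25.6 25.6] 1.0 box 
top brass [383. 190.] world [ 635.2 -162.4] [39.8 75.4] 36.8 box 
top wood [441. 283.] world [ 436.4 -291.5] [ 99.3 250. ] 0.2 box 
top white [366. 426.] world [ 134.5 -129.5] [35.9 27.3] 0.6 box [[116.0, -116.0], [117.0, -143.0], [153.0, -143.0], [152.0, -116.0]]
top white [315. 423.] world [139.4 -20.7] [31.7 20.4] 5.0 box [[123.0, -12.0], [125.0, -32.0], [156.0, -30.0], [154.0, -9.0]]
top white [  9. 320.] world [340.9 667.6] [54.4 14.2] 62.7 box [[322.0, 647.0], [335.0, 640.0], [360.0, 689.0], [347.0, 695.0]]
top white [ 23. 284.] world [421.2 635.1] [19.6 22.3] 67.1 box 
[... 1500 characters left out ...]
le [345. 210.] world [590.1 -80.9] [26.9 30.2] 64.0 box 
side blue [241. 429.] world [588.5 366.6] [94.6 55.6] 88.1 box 
side blue [300. 146.] world [ 604.  -337.7] [142.3 115.3] 85.0 box 
side blue [385.  92.] world [ 398.2 -632.3] [102.   33.3] 21.0 box Traceback (most recent call last):
  File "<stdin>", line 10, in <module>
  File "h.py", line 12, in pt
    o,d=ray(n,u,v); return o+d*(z-o[2])/d[2]
        ~~~^^^^^^^
  File "h.py", line 7, in ray
    p,f,T=cam(n); d=np.array([(u-p['cx'])/f,(v-p['cy'])/f]); rd=np.hypot(*d); r=rd
          ~~~^^^
  File "h.py", line 4, in cam
    p=camera_params(n); f=240/np.tan(np.radians(p['fovy'])/2)
ValueError: time passes only in moves, steps and waits
```

```bash
python3 - <<'E'
import re
s=open('h.py').read()
s=s.replace("def cam(n):\n    p=camera_params(n);","import functools\n@functools.cache\ndef cam(n):\n    p=camera_params(n);")
open('h.py','w').write(s)
E
python3 - <<'E'
from meas import *
Z={'blue':.025,'green':.016,'yellow':.025,'orange':.018,'brass':.036,'wood':.016,'white':.024,'red':.036,'purple':.036}
im=cv2.imread('pics/top0.png')[:,:,::-1].copy(); print(cv2.cvtColor(im,cv2.COLOR_RGB2HSV)[279,177])
for n in('top','side'):
    im=cv2.imread(f'pics/{n}0.png')[:,:,::-1].copy()
    L=list(blobs(n,im))
    h=cv2.cvtColor(im,cv2.COLOR_RGB2HSV); m=(h[...,0]>50)&(h[...,0]<75)&(h[...,1]>200); m[:100]=0
    for x in cv2.findContours(m.astype(np.uint8),0,1)[0]:
        if cv2.contourArea(x)>1500: L.append(('green',x))
    for k,x in L:
        if n=='top' and k!='green':continue
        (c,s,a)=cv2.minAreaRect(x); z=Z[k]
        if c[0]>440: continue
        if k=='blue' and c[1]>400: z=.046
        if k=='white' and max(s)<40: z=.036
        if k=='white' and c[1]<265: z=.006 if max(s)>40 else z
        w=np.array([pt(n,p[0][0],p[0][1],z)[:2]*1000 for p in x],np.float32)
        C,S,A=cv2.minAreaRect(w); 
        print(n,k,np.round(c),'world',np.round(C,1),np.round(S,1),round(A,1),cv2.boxPoints((C,S,A)).round().tolist())
b=cv2.imread('pics/side0.png')[195:305,220:420]
cv2.imwrite('pics/crop1.png',cv2.resize(b,None,fx=4,fy=4,interpolation=cv2.INTER_CUBIC))
E
```

```text
[ 67 163 166]
side blue [241. 429.] world [583.7 374.3] [91.5 53.8] 88.1 [[555.0, 330.0], [609.0, 328.0], [612.0, 419.0], [558.0, 421.0]]
side blue [300. 146.] world [ 604.  -337.7] [142.3 115.3] 85.0 [[540.0, -404.0], [655.0, -414.0], [668.0, -272.0], [553.0, -262.0]]
side blue [385.  92.] world [ 398.2 -632.3] [102.   33.3] 21.0 [[345.0, -635.0], [357.0, -666.0], [452.0, -630.0], [440.0, -598.0]]
side green [346. 400.] world [438.  292.4] [ 96.  251.1] 1.4 [[387.0, 417.0], [393.0, 166.0], [489.0, 168.0], [483.0, 419.0]]
side green [392. 105.] world [ 375. -576.] [92.4 25.6] 16.8 [[327.0, -577.0], [334.0, -602.0], [423.0, -575.0], [415.0, -550.0]]
side yellow [295. 187.] world [ 593.6 -175.1] [135.7 113.3] 86.2 [[533.0, -239.0], [646.0, -247.0], [655.0, -111.0], [542.0, -104.0]]
side yellow [135. 111.] world [1096.9 -462.9] [281.3  45.2] 0.1 [[956.0, -441.0], [956.0, -486.0], [1238.0, -485.0], [1238.0, -440.0]]
side yellow [389.  99.] world [ 385.3 -595.7] [99.2 32. ] 18.1 [[333.0, -596.0], [343.0, -626.0], [437.0, -596.0], [428.0, -565.0]]
side orange [368. 257.] world [422.9  15.1
[... 1558 characters left out ...]
 [[430.0, -596.0], [438.0, -621.0], [564.0, -582.0], [556.0, -557.0]]
side white [347.  98.] world [ 507.3 -623.4] [129.9  27.6] 17.0 [[441.0, -629.0], [449.0, -656.0], [573.0, -618.0], [565.0, -591.0]]
side red [272. 317.] world [578.1 182.9] [25.2 50.5] 81.4 [[551.0, 174.0], [601.0, 167.0], [605.0, 192.0], [555.0, 199.0]]
side red [237. 218.] world [694.6 -53.7] [ 47.4 134.5] 16.6 [[653.0, 4.0], [691.0, -125.0], [737.0, -111.0], [698.0, 17.0]]
side purple [290. 217.] world [585.4 -63.5] [31.1 60.8] 8.4 [[566.0, -36.0], [574.0, -96.0], [605.0, -91.0], [596.0, -31.0]]
side green [351. 402.] world [438.2 292.9] [ 95.7 249.5] 1.7 [[387.0, 416.0], [394.0, 167.0], [490.0, 170.0], [482.0, 419.0]]
```

View pics/crop1.png

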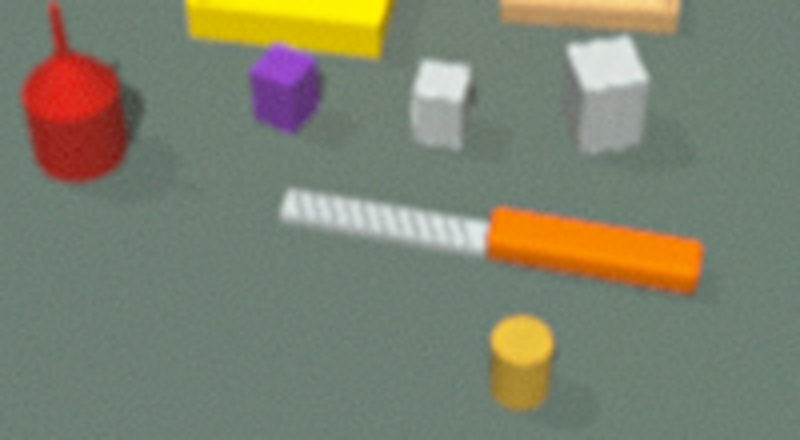

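The crop shows the purple cube at side (290,217), the small grey block at (329,220) and the large grey block at (373,218). The small grey one is the steel that's meant. Next I'll plan the bar grasp.

```bash
cat > plan.py <<'E'
import sys
from h import *
from scipy.spatial.transform import Rotation as R
def go(x,y,z,jaw):   # mm, deg world direction of jaw axis
    s=status.sense(); M=R.from_quat(s['tool_rot']).as_matrix(); p=np.array(s['tcp_pos'])*1000
    d=M.T@(np.array([x,y,z])-p); psi=np.degrees(np.arctan2(M[1,2],M[0,2]))
    print('t',round(s['t'],2),'tcp',p.round(1),'jawdir',round(psi,1),'q',np.round(s['q'],2),'gap',round(s['finger_gap'],3),'F',np.round(s['force'],1),'down',M[:,0].round(3))
    e=[(psi-jaw-k*180) for k in(-2,-1,0,1,2)]
    print('shift',d.round(1),'turn(rad, about tool x)',np.round(np.radians([a for a in e if abs(a)<200]),3))
if __name__=='__main__': go(*map(float,sys.argv[1:5]))
E
python3 plan.py 584.5 219 150 -2
```

```text
t 0.1 tcp [ 260.3 -567.5  230.4] jawdir -65.4 q [-1.32  0.53  1.43 -0.    1.18 -0.18] gap 0.999 F [0.6 0.3 0.4] down [-0.001  0.002 -1.   ]
shift [  81.8  622.4 -579.7] turn(rad, about tool x) [ 2.036 -1.106]
```

>>> arm_command:
  series:
    - [[0, 36, -33.5, 0], [0, 36, -33.5, 0], [0, 36, -33.5, 0], [0, 36, -33.5, 0], [0, 36, -33.5, 0], [0, 36, -33.5, 0], [0, 36, -33.5, 0], [0, 36, -33.5, 0], [0, 36, -33.5, 0], [0, 36, -33.5, 0]]
  jaw: 100
  force: 30

```text
t: 1.1
tcp_pos: [0.4484, -0.1116, 0.2312]
tool_rot: [0.382, 0.595, -0.382, 0.595]
force: [0.8, -0.6, -0.3]
finger_gap: 1.004
```

>>> arm_command:
  series:
    - [[0, 36, -33.5, 0], [0, 36, -33.5, 0], [0, 36, -33.5, 0], [0, 36, -33.5, 0], [0, 36, -33.5, 0], [0, 36, -33.5, 0], [0, 36, -33.5, 0], [0, 10.4, -10.2, 0], [10, 0, 0, -0.138], [10, 0, 0, -0.138]]

```text
t: 2.1
tcp_pos: [0.5844, 0.2187, 0.2107]
tool_rot: [0.294, 0.643, -0.294, 0.643]
force: [0.7, -1.3, -0.4]
finger_gap: 1.005
```

>>> arm_command:
  series:
    - [[10, 0, 0, -0.138], [10, 0, 0, -0.138], [10, 0, 0, -0.138], [10, 0, 0, -0.138], [10, 0, 0, -0.138], [10, 0, 0, -0.138], [0, 0, 0, 0]]

```text
t: 2.8
tcp_pos: [0.5831, 0.2173, 0.1495]
tool_rot: [0.013, 0.709, -0.014, 0.705]
force: [-0.1, -0.1, 0.6]
finger_gap: 1.0
```

```bash
python3 plan.py 584.5 219 8 -2; python3 - <<'E'
from meas import *
for n in('top','side'):
    im=save(n,n+'1')
a=cv2.imread('pics/top1.png')[130:330,90:260];b=cv2.imread('pics/side1.png')[270:480,180:420]
cv2.imwrite('pics/c2.png',np.hstack([cv2.resize(a,(400,470)),cv2.resize(b,(400,470)) ]))
E
```

```text
t 2.8 tcp [583.1 217.3 149.5] jawdir -2.2 q [ 0.18  0.62  1.51 -0.    1.01  0.22] gap 1.0 F [-0.1 -0.1  0.6] down [-0.005 -0.001 -1.   ]
shift [141.5   2.    2. ] turn(rad, about tool x) [ 3.139e+00 -3.000e-03 -3.144e+00]
```

View pics/c2.png

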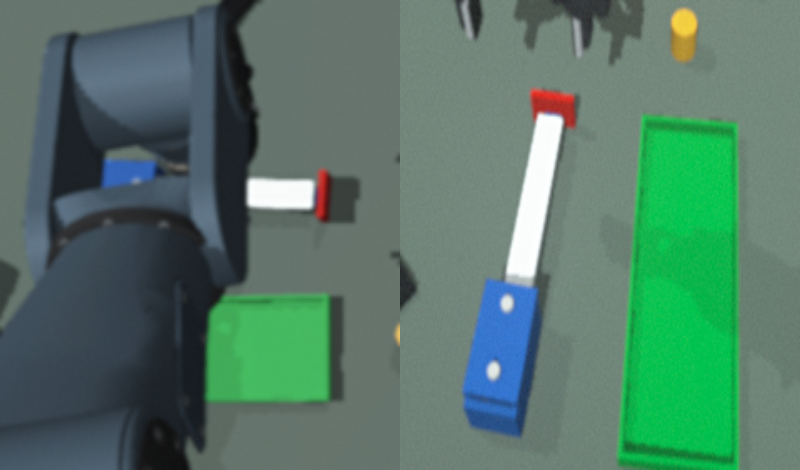

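The side crop shows the open jaws above the bar, in line with the red lip at about crop (553,105), and nothing is in the way. I'll descend and grip.

>>> arm_command:
  series:
    - [[40, 1, 1, 0], [40, 1, 1, 0], [30, 0, 0, 0], [20, 0, 0, 0], [11.5, 0, 0, 0], [0, 0, 0, 0]]

```text
t: 3.5
tcp_pos: [0.5861, 0.2199, 0.0088]
tool_rot: [0.013, 0.708, -0.014, 0.706]
force: [0.1, 0.3, -0.1]
finger_gap: 1.0
```

>>> arm_command:
  series:
    - [[0, 0, 0, 0], [0, 0, 0, 0], [0, 0, 0, 0], [0, 0, 0, 0], [0, 0, 0, 0], [0, 0, 0, 0], [0, 0, 0, 0], [0, 0, 0, 0]]
  jaw: 0
  force: 30

```text
t: 4.3
tcp_pos: [0.5873, 0.2203, 0.0109]
tool_rot: [0.013, 0.706, -0.013, 0.707]
force: [-0.3, -0.5, 5.6]
finger_gap: 0.284
```

```bash
python3 plan.py 584.5 219 8 -2
```

```text
t 4.3 tcp [587.3 220.3  10.9] jawdir -2.1 q [0.18 0.83 1.56 0.   0.75 0.22] gap 0.284 F [-0.3 -0.5  5.6] down [ 0.001  0.    -1.   ]
shift [ 2.9 -1.4 -2.8] turn(rad, about tool x) [ 3.139e+00 -2.000e-03 -3.144e+00]
```

Gripped at a gap of 24 mm. Raising the end now.

>>> arm_command:
  series:
    - [[-5, 0, 0, 0], [-5, 0, 0, 0], [-5, 0, 0, 0], [-5, 0, 0, 0], [-5, 0, 0, 0], [0, 0, 0, 0], [0, 0, 0, 0]]

```text
t: 5.0
tcp_pos: [0.5864, 0.2201, 0.0347]
tool_rot: [0.013, 0.707, -0.013, 0.707]
force: [-0.5, 0.1, -2.2]
finger_gap: 0.281
```

```bash
python3 plan.py 584.5 219 8 -2; python3 - <<'E'
from meas import *
save('side','side2')
b=cv2.imread('pics/side2.png')[260:480,180:400]
cv2.imwrite('pics/c3.png',cv2.resize(b,(600,600)))
E
```

```text
t 5.0 tcp [586.4 220.1  34.7] jawdir -2.1 q [ 0.18  0.79  1.56 -0.    0.79  0.22] gap 0.281 F [-0.5  0.1 -2.2] down [-0.001 -0.    -1.   ]
shift [26.7 -1.2 -1.9] turn(rad, about tool x) [ 3.140e+00 -2.000e-03 -3.144e+00]
```

View pics/c3.png

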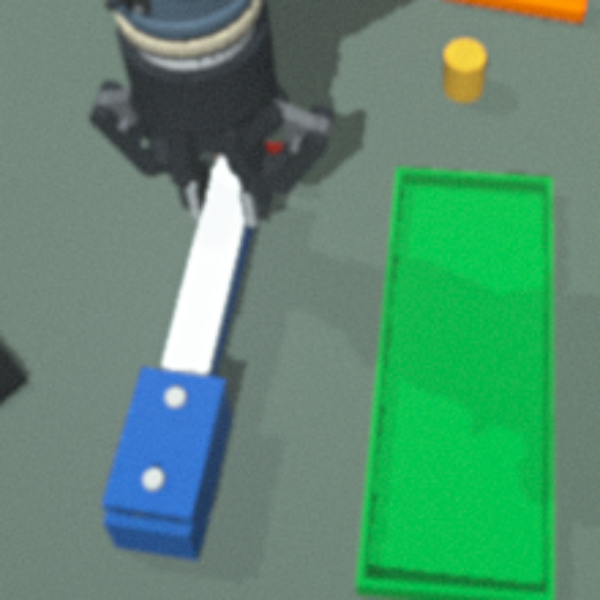

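The side crop shows the bar gripped near the lip end, raised at about crop (222,160) and still entering the bridge at (190,370). Drawing it out, with a small extra lift so the fingertips clear the lip.

>>> arm_command:
  series:
    - [[-2, 0, 0, 0], [-2, -5, 0, 0], [-2, -7, 0, 0], [-2, -8, 0, 0], [-1, -10, 0, 0], [-1, -10, 0, 0], [0, -10, 0, 0], [0, -10, 0, 0], [0, -10, 0, 0], [0, 0, 0, 0]]

```text
t: 6.05
tcp_pos: [0.5843, 0.1486, 0.0449]
tool_rot: [0.014, 0.707, -0.014, 0.707]
force: [1.1, 0.1, -1.5]
finger_gap: 0.282
```

>>> arm_command:
  series:
    - [[0, -10, 0, 0], [0, -10, 0, 0], [-5, -10, 0, 0], [-15, 0, 0, 0], [-30, 0, 0, 0], [-30, 0, 0, 0], [0, 0, 0, 0], [0, 0, 0, 0]]

```text
t: 6.85
tcp_pos: [0.5836, 0.1204, 0.1264]
tool_rot: [0.013, 0.706, -0.013, 0.708]
force: [-0.7, -0.4, -0.9]
finger_gap: 0.283
```

```bash
python3 plan.py 436 -310 120 0; python3 - <<'E'
from meas import *
save('side','side3'); save('top','top3')
a=cv2.imread('pics/top3.png')[130:330,100:340];b=cv2.imread('pics/side3.png')[170:480,180:440]
cv2.imwrite('pics/c4.png',np.hstack([cv2.resize(a,(400,400)),cv2.resize(b,(400,400)) ]))
E
```

```text
t 6.85 tcp [583.6 120.4 126.4] jawdir -2.1 q [0.02 0.62 1.6  0.   0.91 0.05] gap 0.283 F [-0.7 -0.4 -0.9] down [ 0.003  0.    -1.   ]
shift [   5.9 -435.5 -131.7] turn(rad, about tool x) [ 3.105 -0.037 -3.178]
```

View pics/c4.png

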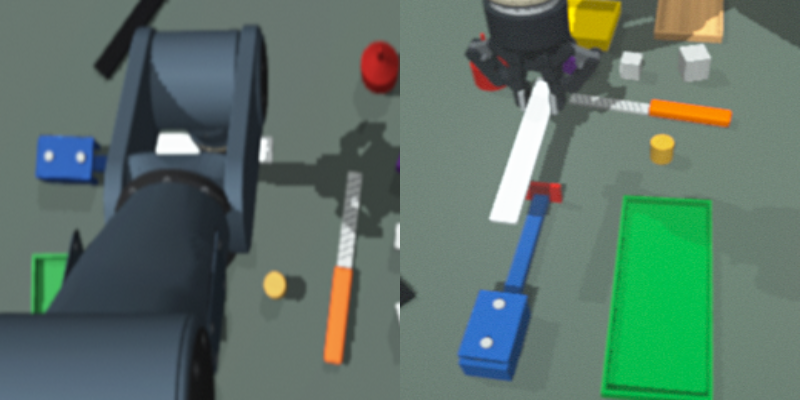

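The bar is fully out: in the side crop its tail at (505,218) is clear of the red lip at (545,190). It hangs slightly tail-down. Carrying it to the wooden tray.

>>> arm_command:
  series:
    - [[0, -43.6, -11.8, 0], [0, -43.6, -11.8, 0], [0, -43.6, -11.8, 0], [0, -43.6, -11.8, 0], [0, -43.6, -11.8, 0], [0, -43.6, -11.8, 0], [0, -43.6, -11.8, 0], [0, -43.6, -11.8, 0], [0, -43.6, -11.8, 0], [0, -43.6, -11.8, 0]]

```text
t: 7.95
tcp_pos: [0.4476, -0.3121, 0.1235]
tool_rot: [0.014, 0.708, -0.012, 0.706]
force: [0.4, -0.2, -1.2]
finger_gap: 0.284
```

>>> arm_command:
  series:
    - [[0, -43.6, -11.8, 0], [10, 0, 0, -0.037], [20, 0, 0, 0], [10, 0, 0, 0], [0, 0, 0, 0], [0, 0, 0, 0]]

```text
t: 8.55
tcp_pos: [0.4356, -0.3536, 0.0843]
tool_rot: [0.0, 0.707, 0.001, 0.707]
force: [0.2, 0.2, -1.1]
finger_gap: 0.285
```

```bash
python3 plan.py 436 -354.5 8 0; python3 - <<'E'
from meas import *
save('side','side4')
b=cv2.imread('pics/side4.png')[50:250,240:500]
cv2.imwrite('pics/c5.png',cv2.resize(b,(780,600)))
E
```

```text
t 8.55 tcp [ 435.6 -353.6   84.3] jawdir 0.0 q [-0.88  0.65  1.71  0.    0.78 -0.88] gap 0.285 F [ 0.2  0.2 -1.1] down [-0.001  0.001 -1.   ]
shift [76.3 -0.9  0.4] turn(rad, about tool x) [ 3.142e+00  1.000e-03 -3.141e+00]
```

View pics/c5.png

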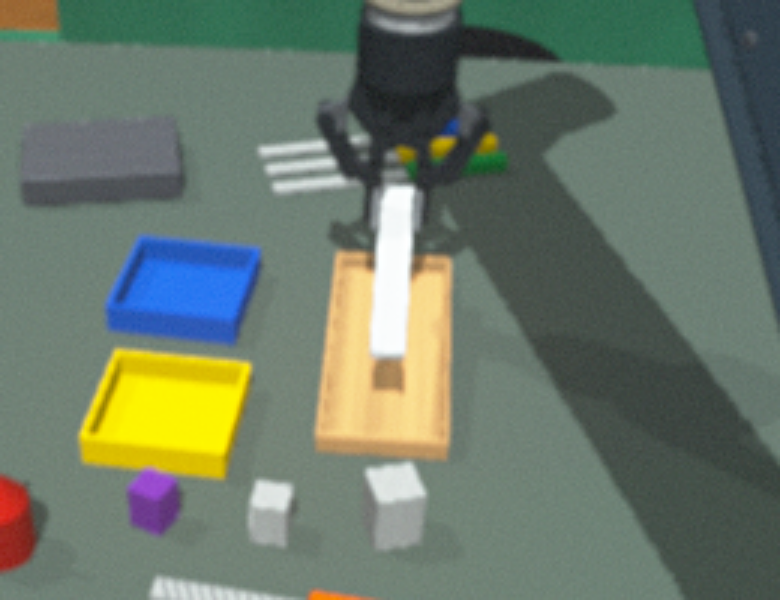

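The side crop shows the bar over the wooden tray, in line with it, with its tail end at (388,355) and the tail's shadow inside the tray. Lowering to rest it on the floor.

>>> arm_command:
  series:
    - [[20, 0, 0, 0], [20, 0, 0, 0], [15, 0, 0, 0], [8, 0, 0, 0], [5, 0, 0, 0], [5, 0, 0, 0], [2, 0, 0, 0], [0, 0, 0, 0]]

```text
t: 9.4
tcp_pos: [0.436, -0.3548, 0.0103]
tool_rot: [-0.0, 0.707, -0.0, 0.707]
force: [0.5, -0.9, 0.4]
finger_gap: 0.283
```

>>> arm_command:
  series:
    - [[0, 0, 0, 0], [0, 0, 0, 0], [0, 0, 0, 0], [-10, 0, 0, 0], [-30, 0, 0, 0], [-40, 0, 0, 0], [-40, 0, 0, 0]]
  jaw: 50

```text
t: 10.1
tcp_pos: [0.4352, -0.3538, 0.1313]
tool_rot: [0.0, 0.707, 0.0, 0.707]
force: [0.9, -1.3, 0.1]
finger_gap: 0.5
```

```bash
python3 plan.py 463 4 150 82.4; python3 - <<'E'
from meas import *
save('side','side5')
b=cv2.imread('pics/side5.png')[50:250,240:500]
cv2.imwrite('pics/c6.png',cv2.resize(b,(780,600)))
E
```

```text
t 10.1 tcp [ 435.2 -353.8  131.3] jawdir -0.0 q [-0.88  0.58  1.69  0.    0.88 -0.88] gap 0.5 F [ 0.9 -1.3  0.1] down [-0.001  0.001 -1.   ]
shift [-18.4 357.8  27.7] turn(rad, about tool x) [ 1.703 -1.438]
```

View pics/c6.png

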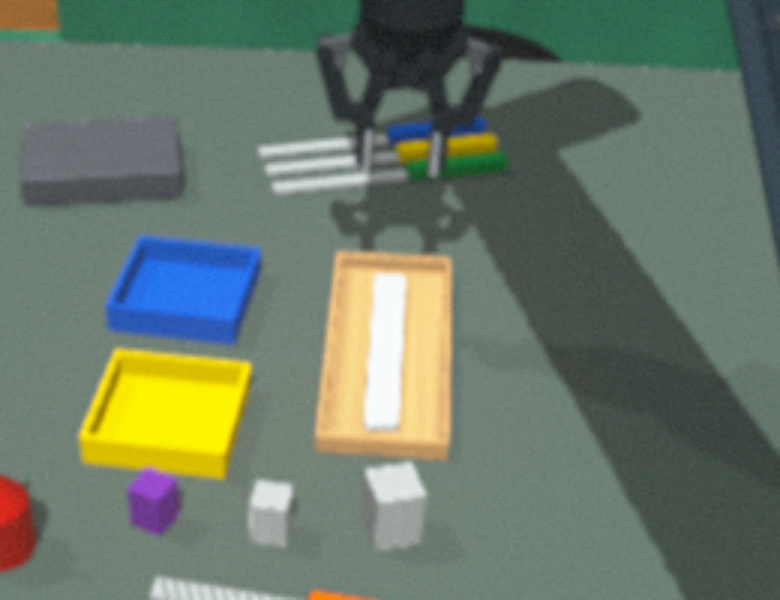

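The bar lies flat in the wooden tray, about crop (385,350), and is released. Next is the file.

>>> arm_command:
  series:
    - [[0, 44.7, 3.5, 0], [0, 44.7, 3.5, 0], [0, 44.7, 3.5, 0], [0, 44.7, 3.5, 0], [0, 44.7, 3.5, 0], [0, 44.7, 3.5, 0], [0, 44.7, 3.5, 0], [0, 44.7, 3.5, 0]]
  jaw: 60

```text
t: 10.95
tcp_pos: [0.4636, 0.005, 0.1304]
tool_rot: [0.0, 0.707, -0.0, 0.707]
force: [0.6, 0.2, 0.6]
finger_gap: 0.602
```

>>> arm_command:
  series:
    - [[7, 0, 0, -0.144], [7, 0, 0, -0.144], [7, 0, 0, -0.144], [7, 0, 0, -0.144], [7, 0, 0, -0.144], [7, 0, 0, -0.144], [7, 0, 0, -0.144], [7, 0, 0, -0.144], [7, 0, 0, -0.144], [7, 0, 0, -0.144]]

```text
t: 11.95
tcp_pos: [0.4639, 0.0033, 0.0601]
tool_rot: [-0.468, 0.53, 0.468, 0.53]
force: [-0.7, -0.2, -0.4]
finger_gap: 0.597
```

>>> arm_command:
  series:
    - [[0, 0, 0, 0], [0, 0, 0, 0]]

```text
t: 12.15
tcp_pos: [0.4637, 0.0033, 0.0602]
tool_rot: [-0.466, 0.532, 0.465, 0.532]
force: [-0.4, 0.2, 0.2]
finger_gap: 0.602
```

```bash
python3 plan.py 463 4 3 82.4; python3 - <<'E'
from meas import *
save('side','side6');save('top','top6')
b=cv2.imread('pics/side6.png')[170:330,260:460]; a=cv2.imread('pics/top6.png')[180:340,240:440]
cv2.imwrite('pics/c7.png',np.hstack([cv2.resize(a,(400,320)),cv2.resize(b,(400,320))]))
E
```

```text
t 12.15 tcp [463.7   3.3  60.2] jawdir 82.3 q [-0.23  0.63  1.97  0.    0.55 -1.67] gap 0.602 F [-0.4  0.2  0.2] down [ 0. -0. -1.]
shift [57.2  0.9  0.6] turn(rad, about tool x) [ 3.140e+00 -1.000e-03 -3.143e+00]
```

View pics/c7.png

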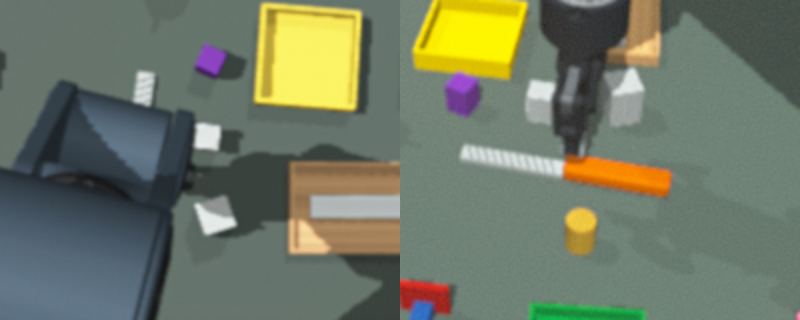

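The side crop shows the fingers straddling the handle end of the file at (575,155), in line. I'll go down and grip the handle.

>>> arm_command:
  series:
    - [[20, 0.5, 0.5, 0], [20, 0, 0, 0], [12, 0, 0, 0], [5, 0, 0, 0], [0, 0, 0, 0]]

```text
t: 12.75
tcp_pos: [0.463, 0.0039, 0.0025]
tool_rot: [-0.466, 0.532, 0.466, 0.532]
force: [0.7, -0.7, -0.2]
finger_gap: 0.602
```

>>> arm_command:
  series:
    - [[0, 0, 0, 0], [0, 0, 0, 0], [0, 0, 0, 0], [0, 0, 0, 0], [0, 0, 0, 0], [0, 0, 0, 0], [0, 0, 0, 0]]
  jaw: 0
  force: 60

```text
t: 13.45
tcp_pos: [0.4636, 0.0038, 0.0037]
tool_rot: [-0.467, 0.531, 0.466, 0.532]
force: [-0.5, -0.4, 6.1]
finger_gap: 0.264
```

>>> arm_command:
  series:
    - [[-5, 0, 0, 0], [-10, 0, 0, 0], [-20, 0, 0, 0], [-30, 0, 0, 0], [-30, 0, 0, 0], [0, 0, 0, 0]]

```text
t: 14.05
tcp_pos: [0.4653, 0.0035, 0.1013]
tool_rot: [-0.469, 0.53, 0.464, 0.533]
force: [1.0, -1.0, -1.6]
finger_gap: 0.263
```

```bash
python3 plan.py 438 306 100 1.3; python3 - <<'E'
from meas import *
save('side','side7');save('top','top7')
im=cv2.imread('pics/top0.png')[:,:,::-1].copy()
h=cv2.cvtColor(im,cv2.COLOR_RGB2HSV); m=(h[...,0]>50)&(h[...,0]<75)&(h[...,1]>140); m[:100]=0
for x in cv2.findContours(m.astype(np.uint8),0,1)[0]:
    if cv2.contourArea(x)>1500:
        w=np.array([pt('top',p[0][0],p[0][1],.016)[:2]*1000 for p in x],np.float32); print(cv2.minAreaRect(w))
b=cv2.imread('pics/side7.png')[130:330,240:480]
cv2.imwrite('pics/c8.png',cv2.resize(b,(600,500)))
E
```

```text
t 14.05 tcp [465.3   3.5 101.3] jawdir 82.5 q [-0.23  0.54  1.95  0.    0.65 -1.67] gap 0.263 F [ 1.  -1.  -1.6] down [ 0.007 -0.002 -1.   ]
shift [  0.6  66.4 296.4] turn(rad, about tool x) [ 1.418 -1.724]
((441.6705322265625, 291.7577819824219), (96.21784210205078, 247.6331787109375), 1.0014772415161133)
```

View pics/c8.png

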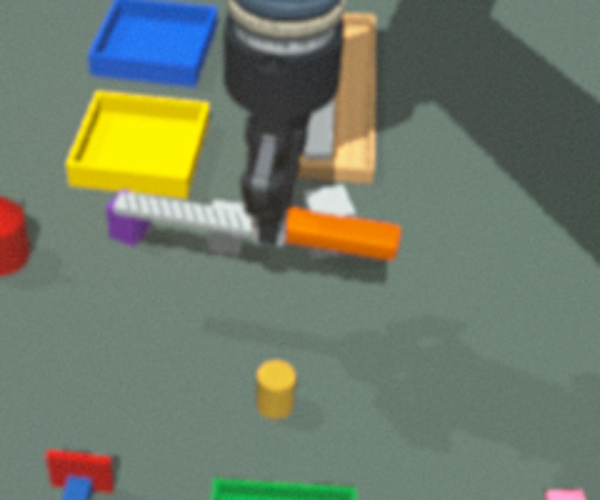

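The file is lifted level. Carrying it to the green tray, turning, then lowering.

>>> arm_command:
  series:
    - [[0, 9.2, 42.4, 0], [0, 9.2, 42.4, 0], [0, 9.2, 42.4, 0], [0, 9.2, 42.4, 0], [0, 9.2, 42.4, 0], [0, 9.2, 42.4, 0], [0, 9.2, 42.4, 0], [0, 0, 0, 0.142], [0, 0, 0, 0.142], [0, 0, 0, 0.142]]

```text
t: 15.15
tcp_pos: [0.4364, 0.3067, 0.096]
tool_rot: [-0.342, 0.62, 0.342, 0.618]
force: [0.1, -0.3, -1.3]
finger_gap: 0.263
```

>>> arm_command:
  series:
    - [[0, 0, 0, 0.142], [0, 0, 0, 0.142], [0, 0, 0, 0.142], [3, 0, 0, 0.142], [6, 0, 0, 0.142], [10, 0, 0, 0.142], [10, 0, 0, 0.142], [0, 0, 0, 0], [0, 0, 0, 0]]

```text
t: 16.05
tcp_pos: [0.4372, 0.3062, 0.0677]
tool_rot: [-0.008, 0.708, 0.008, 0.706]
force: [0.9, -1.0, -1.0]
finger_gap: 0.261
```

```bash
python3 plan.py 440 306 8 1.2; python3 - <<'E'
from meas import *
save('side','side8')
b=cv2.imread('pics/side8.png')[230:480,220:460]
cv2.imwrite('pics/c9.png',cv2.resize(b,(576,600)))
E
```

```text
t 16.05 tcp [437.2 306.2  67.7] jawdir 1.3 q [0.4  0.66 1.79 0.   0.7  0.38] gap 0.261 F [ 0.9 -1.  -1. ] down [-0.003 -0.001 -1.   ]
shift [59.7 -0.2  2.9] turn(rad, about tool x) [ 3.143e+00  2.000e-03 -3.140e+00]
```

View pics/c9.png

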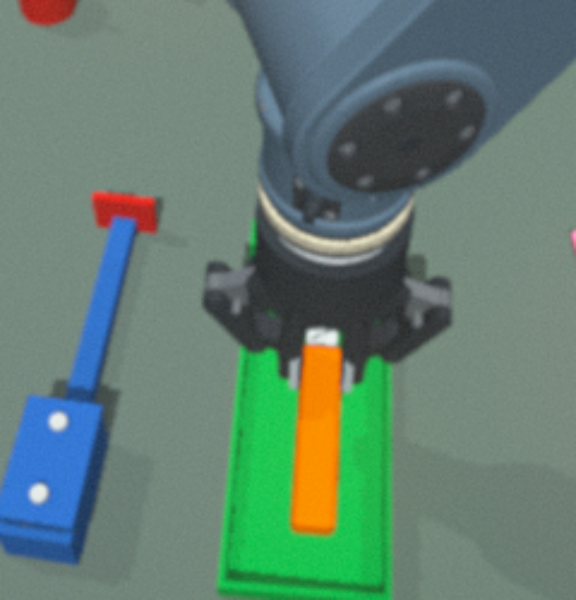

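The side crop shows the file's handle, (315,530) to (320,345), inside the green tray walls with room all round. Lowering and releasing.

>>> arm_command:
  series:
    - [[20, 0, 1, 0], [20, 0, 1, 0], [10, 0, 1, 0], [6, 0, 0, 0], [2.5, 0, 0, 0], [0, 0, 0, 0], [0, 0, 0, 0]]

```text
t: 16.8
tcp_pos: [0.4414, 0.3068, 0.0109]
tool_rot: [-0.007, 0.707, 0.007, 0.707]
force: [-0.3, -0.5, -1.2]
finger_gap: 0.261
```

>>> arm_command:
  series:
    - [[0, 0, 0, 0], [0, 0, 0, 0], [0, 0, 0, 0], [-10, 0, 0, 0], [-30, 0, 0, 0], [-40, 0, 0, 0], [-40, 0, 0, 0]]
  jaw: 50

```text
t: 17.5
tcp_pos: [0.4405, 0.3064, 0.1319]
tool_rot: [-0.007, 0.707, 0.007, 0.707]
force: [0.7, 1.1, -0.8]
finger_gap: 0.499
```

```bash
python3 plan.py 455 90 130 1.2; python3 - <<'E'
from meas import *
save('side','side9')
b=cv2.imread('pics/side9.png')[230:480,220:460]
cv2.imwrite('pics/c10.png',cv2.resize(b,(576,600)))
im=cv2.imread('pics/side0.png')[:,:,::-1].copy()
# brass: bottom edge/top ellipse from side and top
for k,x in blobs('side',im):
    if k=='brass' and abs(cv2.minAreaRect(x)[0][0]-350)<6:
        bx=cv2.boundingRect(x); print(bx); u=bx[0]+bx[2]/2-.5
        print(pt('side',u,bx[1],.036),pt('side',u,bx[1]+bx[3]-1,0))
E
```

```text
t 17.5 tcp [440.5 306.4 131.9] jawdir 1.1 q [0.4  0.55 1.75 0.   0.84 0.38] gap 0.499 F [ 0.7  1.1 -0.8] down [-0.001 -0.    -1.   ]
shift [   1.9 -216.6   10.1] turn(rad, about tool x) [ 3.141e+00 -1.000e-03 -3.143e+00]
(343, 274, 15, 23)
[0.45372079 0.07617484 0.036     ] [0.45093338 0.09846358 0.        ]
```

View pics/c10.png

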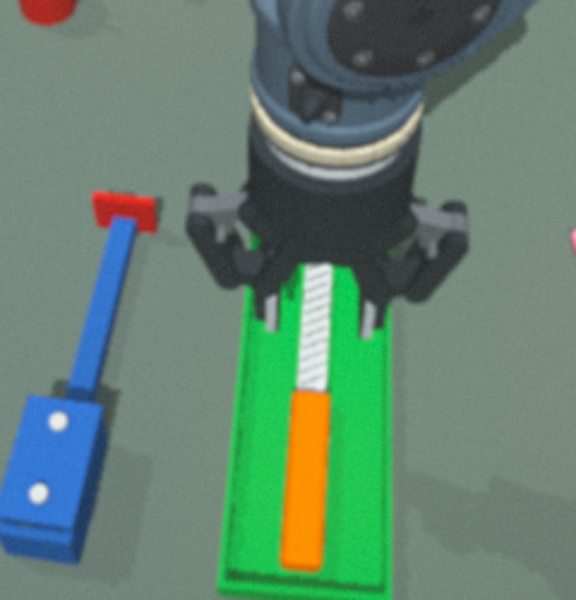

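The file lies in the green tray, blade at (315,320) and handle at (305,480), and is released. Now the brass.

>>> arm_command:
  series:
    - [[0, -43.7, 1.9, 0], [0, -43.7, 1.9, 0], [0, -43.7, 1.9, 0], [0, -43.7, 1.9, 0], [0, -43.7, 1.9, 0], [20, 0, 0, 0], [30, 0, 0, 0], [20, 0, 0, 0], [0, 0, 0, 0], [0, 0, 0, 0]]
  jaw: 70

```text
t: 18.55
tcp_pos: [0.455, 0.0884, 0.0607]
tool_rot: [-0.007, 0.707, 0.007, 0.707]
force: [-0.0, 0.2, 0.9]
finger_gap: 0.698
```

```bash
python3 plan.py 454.5 88 4 1.2; python3 - <<'E'
from meas import *
save('side','side10')
b=cv2.imread('pics/side10.png')[180:340,250:450]
cv2.imwrite('pics/c11.png',cv2.resize(b,(600,480)))
E
```

```text
t 18.55 tcp [455.   88.4  60.7] jawdir 1.2 q [-0.05  0.62  1.97 -0.    0.55 -0.07] gap 0.698 F [-0.   0.2  0.9] down [-0. -0. -1.]
shift [56.7 -0.4 -0.5] turn(rad, about tool x) [ 3.141e+00 -1.000e-03 -3.142e+00]
```

View pics/c11.png

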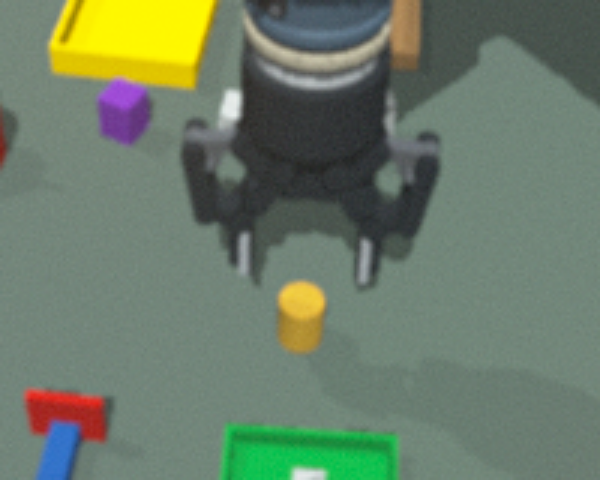

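The fingers sit centred round the brass, at crop (300,315). Going down, gripping and lifting.

>>> arm_command:
  series:
    - [[20, 0, 0, 0], [20, 0, 0, 0], [12, 0, 0, 0], [4.5, 0, 0, 0], [0, 0, 0, 0]]

```text
t: 19.1
tcp_pos: [0.4551, 0.0884, 0.0039]
tool_rot: [-0.007, 0.707, 0.007, 0.707]
force: [0.3, -0.4, -0.3]
finger_gap: 0.698
```

>>> arm_command:
  series:
    - [[0, 0, 0, 0], [0, 0, 0, 0], [0, 0, 0, 0], [0, 0, 0, 0], [0, 0, 0, 0], [0, 0, 0, 0], [0, 0, 0, 0]]
  jaw: 0
  force: 60

```text
t: 19.8
tcp_pos: [0.4553, 0.0883, 0.0047]
tool_rot: [-0.007, 0.707, 0.007, 0.708]
force: [-0.6, -0.3, 5.8]
finger_gap: 0.307
```

>>> arm_command:
  series:
    - [[-10, 0, 0, 0], [-20, 0, 0, 0], [-40, 0, 0, 0], [-40, 0, 0, 0], [0, 0, 0, 0]]

```text
t: 20.3
tcp_pos: [0.4579, 0.0884, 0.1184]
tool_rot: [-0.007, 0.703, 0.007, 0.711]
force: [0.2, -0.2, -2.6]
finger_gap: 0.312
```

```bash
python3 plan.py 597 -187 11 -4
```

```text
t 20.3 tcp [457.9  88.4 118.4] jawdir 1.2 q [-0.05  0.51  1.94  0.    0.69 -0.07] gap 0.312 F [ 0.2 -0.2 -2.6] down [ 0.01 -0.   -1.  ]
shift [ 108.9 -278.1  132.4] turn(rad, about tool x) [ 3.232  0.09  -3.051]
```

>>> arm_command:
  series:
    - [[0, -39.7, 19.1, 0], [0, -39.7, 19.1, 0], [0, -39.7, 19.1, 0], [0, -39.7, 19.1, 0], [0, -39.7, 19.1, 0], [0, -39.7, 19.1, 0], [0, -39.7, 19.1, 0], [15, 0, 0, 0.09], [20, 0, 0, 0], [0, 0, 0, 0]]

```text
t: 21.3
tcp_pos: [0.591, -0.1858, 0.0752]
tool_rot: [0.026, 0.709, -0.024, 0.704]
force: [-0.6, 0.9, -1.3]
finger_gap: 0.315
```

```bash
python3 plan.py 597 -187 12 -4; python3 - <<'E'
from meas import *
save('side','side11');save('top','top11')
b=cv2.imread('pics/side11.png')[90:250,220:420]; a=cv2.imread('pics/top11.png')[130:290,300:500]
cv2.imwrite('pics/c12.png',np.hstack([cv2.resize(a,(400,320)),cv2.resize(b,(400,320))]))
E
```

```text
t 21.3 tcp [ 591.  -185.8   75.2] jawdir -4.1 q [-0.48  0.73  1.56  0.    0.87 -0.41] gap 0.315 F [-0.6  0.9 -1.3] down [-0.008  0.004 -1.   ]
shift [63.1 -1.   6.6] turn(rad, about tool x) [ 3.141e+00 -1.000e-03 -3.143e+00]
```

View pics/c12.png

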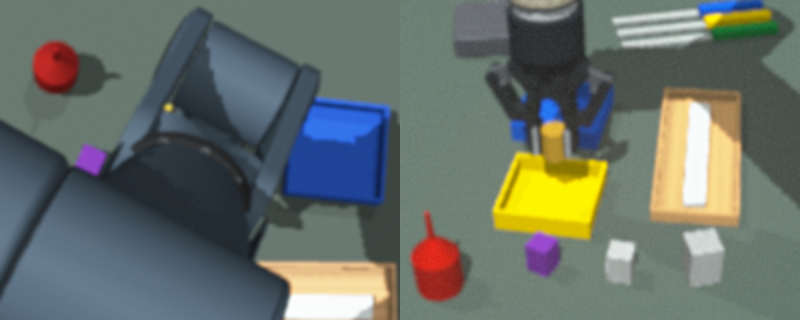

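The side crop shows the brass held above the yellow bin at (553,140). Lowering it in and releasing.

>>> arm_command:
  series:
    - [[20, 0, 2, 0], [20, 0, 2, 0], [15, 0, 0, 0], [6, 0, 0, 0], [0, 0, 0, 0], [0, 0, 0, 0]]

```text
t: 22.0
tcp_pos: [0.5986, -0.1872, 0.0185]
tool_rot: [0.025, 0.706, -0.025, 0.707]
force: [-0.3, 0.6, -1.4]
finger_gap: 0.311
```

>>> arm_command:
  series:
    - [[0, 0, 0, 0], [0, 0, 0, 0], [0, 0, 0, 0], [-10, 0, 0, 0], [-30, 0, 0, 0], [-40, 0, 0, 0], [-40, 0, 0, 0], [0, 0, 0, 0]]
  jaw: 55

```text
t: 22.8
tcp_pos: [0.6022, -0.1891, 0.1449]
tool_rot: [0.023, 0.702, -0.027, 0.711]
force: [1.5, 0.4, -0.1]
finger_gap: 0.551
```

```bash
python3 plan.py 508 -77 70 0; python3 - <<'E'
from meas import *
im=cv2.imread('pics/side0.png')[:,:,::-1].copy()
for k,x in blobs('side',im):
    c=cv2.minAreaRect(x)[0]
    if k=='white' and abs(c[0]-329)<6 and abs(c[1]-220)<8:
        b=cv2.approxPolyDP(x,2,True)[:,0]
        for u,v in b: print(u,v,pt('side',u,v,.036).round(3)[:2],pt('side',u,v,0).round(3)[:2])
save('side','side12')
E
```

```text
t 22.8 tcp [ 602.2 -189.1  144.9] jawdir -4.0 q [-0.48  0.63  1.5   0.    0.99 -0.41] gap 0.551 F [ 1.5  0.4 -0.1] down [ 0.012 -0.006 -1.   ]
shift [  73.1  105.6 -102.7] turn(rad, about tool x) [ 3.072 -0.07  -3.211]
325 209 [ 0.517 -0.094] [ 0.522 -0.134]
322 217 [ 0.521 -0.069] [ 0.525 -0.108]
323 229 [ 0.515 -0.035] [ 0.519 -0.071]
334 232 [ 0.492 -0.028] [ 0.495 -0.064]
337 211 [ 0.492 -0.091] [ 0.495 -0.13 ]
```

```bash
python3 - <<'E'
from meas import *
g=cv2.imread('pics/top0.png',0)[236:262,330:358]; G=cv2.GaussianBlur(cv2.resize(g,None,fx=8,fy=8,interpolation=cv2.INTER_CUBIC),(0,0),2)
for th in (140,160,180):
    c=max(cv2.findContours((G>th).astype(np.uint8),0,1)[0],key=cv2.contourArea)
    w=np.array([pt('top',330+(p[0][0]+.5)/8-.5,236+(p[0][1]+.5)/8-.5,.036)[:2]*1000 for p in c],np.float32)
    print(th,cv2.minAreaRect(w))
a=cv2.imread('pics/top0.png')[230:268,322:366]; b=cv2.imread('pics/side12.png')[90:250,220:420]
cv2.imwrite('pics/c13.png',np.hstack([cv2.resize(a,(370,320),interpolation=2),cv2.resize(b,(400,320))]))
E
```

```text
140 ((509.18145751953125, -77.32630920410156), (27.878131866455078, 28.011737823486328), 85.46192932128906)
160 ((509.22906494140625, -77.45887756347656), (26.438905715942383, 26.650348663330078), 85.8663101196289)
180 ((509.19256591796875, -77.6109390258789), (24.905540466308594, 25.19146728515625), 86.53523254394531)
```

View pics/c13.png

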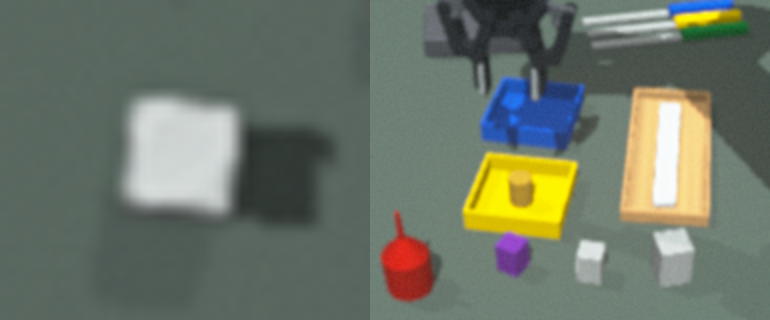

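The brass stands in the yellow bin at (520,188). The crop shows the small steel squarely, with its sides at about -4°. Fetching it.

>>> arm_command:
  series:
    - [[0, 35, -33.5, 0], [0, 35, -33.5, 0], [0, 35, -33.5, 0], [20, 0, 0, 0], [30, 0, 0, 0], [20, 0, 0, 0], [0, 0, 0, 0], [0, 0, 0, 0]]
  jaw: 60

```text
t: 23.65
tcp_pos: [0.5046, -0.0751, 0.0673]
tool_rot: [0.025, 0.707, -0.025, 0.706]
force: [-1.0, -0.9, 0.6]
finger_gap: 0.603
```

```bash
python3 plan.py 508.5 -77.5 4 -4.2
```

```text
t 23.65 tcp [504.6 -75.1  67.3] jawdir -4.0 q [-0.37  0.64  1.85  0.    0.65 -0.3 ] gap 0.603 F [-1.  -0.9  0.6] down [-0.002  0.001 -1.   ]
shift [63.3 -2.1  4.2] turn(rad, about tool x) [ 3.145e+00  3.000e-03 -3.138e+00]
```

>>> arm_command:
  series:
    - [[0, -2, 4, 0], [20, 0, 0, 0], [20, 0, 0, 0], [15, 0, 0, 0], [8, 0, 0, 0], [0, 0, 0, 0]]

```text
t: 24.25
tcp_pos: [0.5093, -0.0778, 0.0047]
tool_rot: [0.025, 0.707, -0.025, 0.707]
force: [-0.2, 0.4, -0.2]
finger_gap: 0.598
```

>>> arm_command:
  series:
    - [[0, 0, 0, 0], [0, 0, 0, 0], [0, 0, 0, 0], [0, 0, 0, 0], [0, 0, 0, 0], [0, 0, 0, 0], [0, 0, 0, 0]]
  jaw: 0
  force: 60

```text
t: 24.95
tcp_pos: [0.5097, -0.0779, 0.0059]
tool_rot: [0.024, 0.706, -0.025, 0.707]
force: [0.1, -0.3, 5.9]
finger_gap: 0.296
```

>>> arm_command:
  series:
    - [[-10, 0, 0, 0], [-20, 0, 0, 0], [-40, 0, 0, 0], [-40, 0, 0, 0], [0, 0, 0, 0], [0, 0, 0, 0]]

```text
t: 25.55
tcp_pos: [0.5092, -0.0776, 0.1158]
tool_rot: [0.024, 0.706, -0.025, 0.707]
force: [0.1, 0.2, -2.5]
finger_gap: 0.296
```

```bash
python3 plan.py 607 -350 12 -5
```

```text
t 25.55 tcp [509.2 -77.6 115.8] jawdir -4.0 q [-0.37  0.56  1.81  0.    0.77 -0.3 ] gap 0.296 F [ 0.1  0.2 -2.5] down [ 0.002 -0.001 -1.   ]
shift [ 104.1 -264.9  116.4] turn(rad, about tool x) [ 3.159  0.017 -3.124]
```

>>> arm_command:
  series:
    - [[0, -44.1, 19.3, 0], [0, -44.1, 19.3, 0], [0, -44.1, 19.3, 0], [0, -44.1, 19.3, 0], [0, -44.1, 19.3, 0], [0, -44.1, 19.3, 0], [20, 0, 0, 0], [20, 0, 0, 0], [0, 0, 0, 0], [0, 0, 0, 0]]

```text
t: 26.55
tcp_pos: [0.6047, -0.3484, 0.0723]
tool_rot: [0.026, 0.708, -0.024, 0.705]
force: [-0.1, -0.7, -1.7]
finger_gap: 0.293
```

```bash
python3 plan.py 607 -350 11 -5; python3 - <<'E'
from meas import *
save('side','side13')
b=cv2.imread('pics/side13.png')[70:230,220:420]
cv2.imwrite('pics/c14.png',cv2.resize(b,(600,480)))
E
```

```text
t 26.55 tcp [ 604.7 -348.4   72.3] jawdir -4.0 q [-0.68  0.81  1.34  0.    0.99 -0.61] gap 0.293 F [-0.1 -0.7 -1.7] down [-0.004  0.003 -1.   ]
shift [61.3 -1.6  2.7] turn(rad, about tool x) [ 3.159  0.017 -3.124]
```

View pics/c14.png

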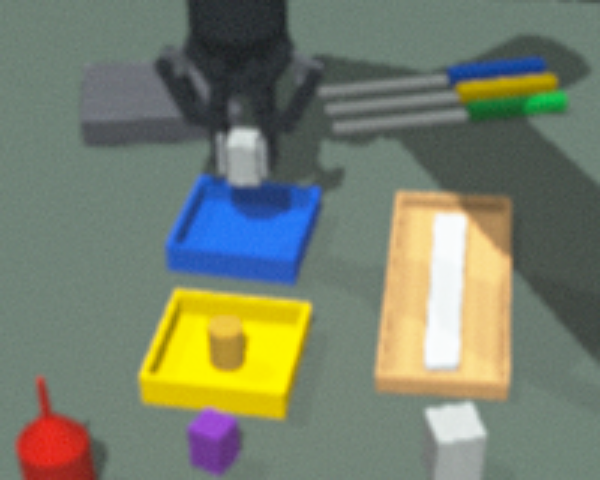

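The side crop shows the steel held over the blue bin at (240,160). I'll lower it, let go, then lift and move aside for the final look.

>>> arm_command:
  series:
    - [[20, -1, 1, 0], [20, 0, 1, 0], [15, 0, 0, 0], [5, 0, 0, 0], [0, 0, 0, 0], [0, 0, 0, 0]]

```text
t: 27.2
tcp_pos: [0.6086, -0.3512, 0.0157]
tool_rot: [0.024, 0.706, -0.025, 0.707]
force: [0.6, -0.1, -2.8]
finger_gap: 0.292
```

>>> arm_command:
  series:
    - [[0, 0, 0, 0], [0, 0, 0, 0], [0, 0, 0, 0], [-10, 0, 0, 0], [-30, 0, 0, 0], [-40, 0, 0, 0], [-40, 0, 0, 0], [-40, 0, 0, 0]]
  jaw: 55

```text
t: 28.0
tcp_pos: [0.608, -0.3508, 0.1773]
tool_rot: [0.025, 0.706, -0.025, 0.707]
force: [0.8, -0.9, -0.9]
finger_gap: 0.553
```

>>> arm_command:
  series:
    - [[0, -30, -35, 0], [0, -30, -35, 0], [0, -30, -35, 0], [0, -30, -35, 0], [0, -30, -35, 0], [0, -30, -35, 0], [0, 0, 0, 0], [0, 0, 0, 0]]

```text
t: 28.8
tcp_pos: [0.385, -0.5165, 0.1757]
tool_rot: [0.026, 0.706, -0.026, 0.707]
force: [0.7, 0.7, 0.3]
finger_gap: 0.551
```

```bash
python3 plan.py 607 -350 11 -5; python3 - <<'E'
from meas import *
save('side','side14');a=save('top','top14')
cv2.imwrite('pics/c15.png',np.hstack([cv2.resize(cv2.imread('pics/top14.png')[130:350,100:520],(420,220)),np.zeros((220,380,3),np.uint8)]) if 0 else cv2.resize(cv2.imread('pics/top14.png')[90:390,100:500],(800,600)))
E
```

```text
t 28.8 tcp [ 385.  -516.5  175.7] jawdir -4.2 q [-1.1   0.62  1.43  0.    1.09 -1.03] gap 0.551 F [0.7 0.7 0.3] down [ 0.001 -0.    -1.   ]
shift [164.8 182.3 209.1] turn(rad, about tool x) [ 3.156  0.014 -3.127]
```

No picture views are left, so I'll do the last check by numbers.

```bash
python3 - <<'E'
from meas import *
for n in('top','side'):
    im=cv2.imread(f'pics/{n}14.png')[:,:,::-1].copy()
    for k,x in blobs(n,im,mn=25):
        if k not in('white','orange','brass','red','purple'): continue
        c,s,a=cv2.minAreaRect(x)
        z={'white':.012,'orange':.022,'brass':.040,'red':.05,'purple':.036}[k]
        if k=='white' and max(s)<40: z=.040
        w=np.array([pt(n,p[0][0],p[0][1],z)[:2]*1000 for p in x],np.float32)
        if w[:,0].min()<300 or w[:,1].min()<-420 or w[:,0].max()>800: continue
        C,S,A=cv2.minAreaRect(w); print(n,k,np.round(c),'world',np.round(C,1),np.round(S,1),'xy range',w.min(0).round(),w.max(0).round())
E
```

```text
top orange [148. 278.] world [441.7 348. ] [ 19.8 102.1] xy range [431. 297.] [452. 399.]
top brass [394. 208.] world [ 595.2 -187.1] [32.3 30.7] xy range [ 580. -203.] [ 611. -171.]
top brass [394. 190.] world [ 633.5 -187.6] [24.1 93.1] xy range [ 621. -234.] [ 645. -141.]
top white [  9. 320.] world [340.8 664.9] [55.3 14.1] xy range [325. 640.] [355. 689.]
top white [ 23. 285.] world [420.4 633.2] [19.9 23.1] xy range [408. 621.] [432. 646.]
top white [440. 283.] world [ 436.8 -290.9] [ 26.1 200.3] xy range [ 424. -391.] [ 450. -191.]
top white [347. 287.] world [425.9 -86.3] [35.4 35.4] xy range [ 406. -107.] [447. -65.]
top white [196. 278.] world [443.7 240.8] [ 15.3 100.1] xy range [435. 191.] [452. 291.]
top white [  6. 270.] world [452.5 679.8] [63.8 28.3] xy range [420. 666.] [483. 696.]
top white [  7. 240.] world [519.7 679.4] [69.2 55.2] xy range [484. 640.] [557. 701.]
top white [469. 203.] world [ 608.5 -349.7] [27.3 24.8] xy range [ 595. -363.] [ 621. -336.]
top red [227. 213.] world [580.  170.1] [ 8.5 43.3] xy range [558. 166.] [602. 175.]
top red [328. 163.] world
[... 436 characters left out ...]
05.] world [588.5 339.7] [7.9 8.9] xy range [584. 335.] [593. 344.]
side white [351. 364.] world [440.1 240.9] [17.1 98.3] xy range [431. 192.] [449. 290.]
side white [373. 218.] world [417.6 -74. ] [41.3 88. ] xy range [ 399. -119.] [443. -28.]
side white [368. 167.] world [ 432.9 -289.5] [ 26.3 206.9] xy range [ 420. -393.] [ 447. -186.]
side white [301. 143.] world [ 602.  -325.5] [24.9 69.6] xy range [ 587. -361.] [ 616. -292.]
side red [271. 318.] world [575.2 193.3] [26.4 47.6] xy range [552. 180.] [598. 208.]
side red [237. 218.] world [689.  -39.1] [ 46.1 131.5] xy range [ 654. -100.] [714.  23.]
side purple [290. 217.] world [585.4 -63.5] [31.1 60.9] xy range [568. -93.] [603. -34.]
```

```bash
python3 -c "
from station import ticket; print(ticket.sign_off())"
```

```text
the job is handed in; nothing more can be done
None
```

The job is done and handed in at about 29 s of the 104 s allowed. No force reading I took went above about 6 N. In order:
- **Bar:** I raised its end over the red lip, drew it out of the guide and laid it flat in the wooden tray.
- **File:** It lies flat in the green tray.
- **Brass:** It stands in the yellow bin.
- **Steel:** The small grey block stands in the blue bin. I left the purple and larger grey blocks alone.

For the last check I measured both cameras' pictures with the arm moved clear:

| Thing | Measured position (mm) | Container (mm) |
|---|---|---|
| Bar | y -391 to -191 | inside y about -411 to -171 |
| File | y 191 to 399 | inside y about 172 to 412 |
| Brass | (595, -187) | bin centre about (597, -187) |
| Steel | (608, -350) | bin centre about (608, -351) |

The oil can and the look-alike blocks had not moved, apart from a shift of a few mm at the oil can that I put down to the different height assumed.

The 16-picture limit was used up before the final pictures, so I confirmed the finished scene by numbers only. Earlier pictures had shown the bar, file and brass placed and released. The steel in its bin was never viewed after release; only the measurement confirms it.

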